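# Jam the heel wedge under the clamp arm so the board is held

### The arm

A 6-joint arm with a two-finger parallel gripper is mounted at the origin on the work surface. World frame = base frame: x ahead of the robot, y to its left, z up, the work surface at z = 0. Lengths are in m, angles in rad, forces in N, time in s.
With the tool pointing down it reaches from about 0.25 to 0.85 m from the base axis. Payload 12.5 kg.
Tool frame: the origin (TCP) lies between the finger pads; the fingertips stand arm.tip_reach ahead of it and the grasp point (between the pads) lies 2 mm behind it (arm.tip_reach is the distance from the TCP to the fingertips, in m); z points along the fingers, y is the line along which they close (so a half turn about z gives the same grasp; the last joint's range is limited). The gripper opens to 93 mm and grips with 3 to 60 N. Pads are 15 mm wide; open, the fingers measure 128 mm over their backs; the gripper's body (75 mm by 188 mm) begins 65 mm behind the grasp point.
Start: joints at [-1.311, 0.351, 1.652, -0, 1.139, -0.085], TCP at [0.186, -0.518, 0.236] pointing down, gripper open.
Joint ranges: [-2.75, 2.75], [-0.79, 2.1], [0.01, 2.65], [-1.57, 4.71], [0.07, 3.14], [-2.87, 2.87]. Speed limits (rad/s): [2.22, 2.22, 2.79, 3.14, 3.14, 3.14].

### API

Orientations are given as a unit quaternion [w, x, y, z].
In Python, from plant import readout, imaging, arm gives the robot as it stands.
- The arm moves only by the tool carry_out, never from a script. Its arguments are lists of equal length, an entry for each row: "linear": the shift along the tool's x, y, z in mm, a list of three; "rotation": the turn, a rotation vector about the tool's x, y, z in rad, a list of three; "fingers": the opening, from 0 (shut) to 1 (fully open). A call has 1 to 5 rows; each row is the pose to reach, as a shift and turn from the pose commanded when the call began, along the tool's axes at that moment; what a row does not reach only later rows make up. A row lasts 1/10 s, in which the tool goes at most 50 mm and 8.59 degrees, less where a joint would pass 70% of its speed; a pose out of reach is approached as far as the arm can. A call with a gripper value outside its range is refused whole. The fingers move at their own pace and stop on an object; "grip_force" is the grip in N (left out, the last holds). Time passes only in rows, so rows that repeat a pose let the fingers close. It gives the time, the measured TCP pose, the force, the opening and the grip force at its end, in the units of the state.
- readout.get_obs(): the state, without advancing time (a new reading comes with each control period).
- imaging.read_camera(name): name is "scene" or "side" or "wrist"; returns the picture (400x640x3 uint8, blue, green, red); there is no depth.
- imaging.camera_model(name): a dict with "camera_matrix" (3x3 intrinsics, pixels), "k1" (the pictures are not rectified: a ray, as slopes to the right and down, at radius r is drawn at 1 + k1 r^2 times it, then the intrinsics apply), "R" (3x3) and "t" (3): a world point X has camera coordinates R X + t. Camera axes: x right, y down, z forward; pixel columns grow to the right and rows downward; lengths in m; the calibration is good to about 2 mm. A picture is of the moment at which its call begins: read the wrist's pose just before it. camera_model takes no time and is no camera call; for the wrist camera it gives the pose at the moment of the call.
- arm.sign_off(): hands the job in; it is judged then, once.
The state is a dict: "clock": time; "qpos": joint angles; "qvel": joint speeds; "joint_efforts": joint torques, N m; "ee_pos": TCP position; "eef_rot": TCP orientation; "wrist_force": force on the tool from outside, world axes, zero at the start; "torque": the same for the moment, N m; "width": finger opening in m; "grasp_force": force on a finger pad.
Only numpy, scipy, OpenCV 4.12 (cv2) and the standard library are available. Lean on these libraries where they do the work, as an engineer would, in place of code of your own. Each camera call takes 0.05 s, during which the arm holds its last target. There are 200 camera calls.

### The job

Pick up the yellow wedge and push it, thin end first and flat on the grey plate, under the red lip of the clamp arm until it jams tight and the arm's rubber foot holds the circuit board down firmly. A push of about 11 N along the plate is right: do not ram it, or the foot will crack the board. Then let go and leave the wedge jammed there; the board must stay in its nest and the jar, spool and screwdriver where they are.

Things in the scene. Friction and masses are not known exactly. Their poses are not given: they have to be found in the camera images.
- wedge: yellow plastic wedge, 114 long, 24 wide, about 90 g, sliding easily (friction about 0.2). Origin: centre of the underside of the upright square grip post (24 x 24, 44 tall) at its thick end. x points from the post to the thin end, z up. The slope begins 12 ahead of the origin, 20 thick, and falls at 10 degrees to 4 thick at the thin end, 102 ahead of the origin.
- wedge_tip (a point): middle of the thin end's lower edge, 102 ahead of the wedge's origin. Slid in along the plate, it passes the lip freely for about 22, then lifts it with a push of 2 to 4 N; the foot meets the board at a depth of 27 to 70, different each time, and from there the push climbs 2 to 3 N per mm. The right depth shows only in the force. Bearing down on the wedge adds friction.
- fixture: grey steel plate 305 x 130 x 12 fixed on the bench mat, carrying the clamp. Origin: on its underside, straight below the lip. x points from lip to board (the way to push the wedge), z up. The plate runs from x = -130 to +175; its top is 12 above the origin, bare from -130 to the lip. Two pivot cheeks stand at x = 55, y = +-26, 54 above the origin.
- clamp: steel clamp arm on a level pivot, 32 wide, red rounded lip (40 wide, 5 radius) at its near end, rubber foot at its far end, over the board. Lip and foot rise and fall oppositely by about as much; a light spring keeps the lip down, about 8 above the plate (some 3 N). Origin: on the pivot, 55 in x from the lip, roughly 42 above the fixture's origin. x points from lip to foot.
- board: blue circuit board on an aluminium spreader, 70 x 100 x 10, 250 g, loose in a black nest beyond the clamp. Origin: centre of its underside; z up. The heights of nest and pivot are set anew each time, so the foot starts 1 to 7 clear of the board. It bears a foot force of 22 N safely; over 4 N holds it.
- jar: small round jar, 48 across, 50 tall; origin at the centre of its underside; to be left alone
- spool: grey spool, 54 across, 40 tall, standing on end; origin at the centre of its underside; to be left alone
- screwdriver: red-handled screwdriver 160 long, lying on the mat, handle to its -x; to be left alone
Not all that is in view belongs to the job. Of the things that look like the board, the smallest one is meant. Of the things shaped like the wedge, the yellow one is meant.

How it is judged:
On the way, in this order (a step that is already met when the one before it is completed fails the run):
1. the wedge is lifted clear of the mat (height (world z) of wedge above 0.03 m), for 0.1 s.
2. the wedge's thin end is under the lip, the wedge flat on the plate (x of wedge_tip in the frame of fixture above 0.005 m and y of wedge_tip in the frame of fixture between -0.02 and 0.02 m and height (world z) of wedge_tip below 0.019 m and contact force between clamp and board below 1 N), for 0.05 s.
3. the wedge bears on the lip and the foot presses the board with more than 4 N (contact force between wedge and clamp above 4 N and contact force between clamp and board above 4 N), for 0.2 s.
At the end, for the whole second after the job is handed in: the released wedge stays jammed, flat on the plate (within 0.1 rad) and at rest (under 10 mm/s), between plate and lip (over 4 N on each), the foot pressing the board with more than 4 N and the board within 5 mm of its start (all of step 3 and contact force between wedge and fixture above 4 N and angle between wedge's own z axis and vertical below 0.1 rad and distance of board from where it was at the start of the episode below 0.005 m and linear speed of wedge below 0.01 m/s); the robot touches nothing.
It fails at once if the foot presses the board with more than 22 N (contact force between clamp and board above 22 N).
It fails at once if the board is moved more than 5 mm (distance of board from where it was at the start of the episode above 0.005 m).
It fails at once if the jar, spool or screwdriver is moved more than 20 mm (distance of any of jar, spool, screwdriver from where it was at the start of the episode above 0.02 m).
It also fails if it takes over 54 s, if anything falls off the work surface, if the arm or the gripper's body presses on something with over 40 N, if the wrist force passes 120 N, or if a joint passes its speed limit or range.

## Working session

There is one attempt and no reset: what is moved stays moved. The work goes in short steps, Python scripts to look and compute and a tool call to move; the robot and the scene stay as the last step left them, time stands still between calls to the robot, and variables do not carry over. Pictures are saved under pics/ and viewed, at most 10 in all, crops included, and the job is handed in when it is done.

Besides the shell and the picture viewer there is one more tool, called by a JSON object that holds its "name" and its "arguments". carry_out: Moves the arm, as the interface text tells. Its arguments: {"type":"object","properties":{"linear":{"type":"array","items":{"type":"array","items":{"type":"number"}}},"rotation":{"type":"array","items":{"type":"array","items":{"type":"number"}}},"fingers":{"type":"array","items":{"type":"number"}},"grip_force":{"type":"number"}},"required":["linear","rotation","fingers"]}

```bash
mkdir -p pics; cat > h.py <<'E'
import numpy as np, cv2
from plant import readout, imaging, arm
def cam(n):
    m=imaging.camera_model(n); return {k:np.array(v) if k!='k1' else v for k,v in m.items()}
def ray(m,uv):
    K=m['camera_matrix']; d=np.array([(uv[0]-K[0,2])/K[0,0],(uv[1]-K[1,2])/K[1,1]]); s=d.copy()
    for _ in range(30): s=d/(1+m['k1']*(s@s))
    v=m['R'].T@np.array([s[0],s[1],1]); c=-m['R'].T@m['t']; return c,v/np.linalg.norm(v)
def onz(m,uv,z):
    c,v=ray(m,uv); return c+v*(z-c[2])/v[2]
def tri(m1,a,m2,b):
    c,v=ray(m1,a); d,w=ray(m2,b)
    s=np.linalg.lstsq(np.stack([v,-w],1),d-c,rcond=None)[0]; p=c+v*s[0]; q=d+w*s[1]; return (p+q)/2,np.linalg.norm(p-q)
def proj(m,X):
    p=m['R']@np.array(X)+m['t']; s=p[:2]/p[2]; s=s*(1+m['k1']*(s@s)); K=m['camera_matrix']
    return np.array([K[0,0]*s[0]+K[0,2],K[1,1]*s[1]+K[1,2]])
E
python3 - <<'E'
from h import *
print(arm.tip_reach, readout.get_obs())
for n in ("scene","side"):
    im=imaging.read_camera(n); cv2.imwrite(f'pics/{n}0.png',im); m=cam(n); print(n,-m['R'].T@m['t'],m['R'][2])
    hsv=cv2.cvtColor(im,cv2.COLOR_BGR2HSV)
    for c,lo,hi in(("yel",(20,100,80),(35,255,255)),("red",(0,130,60),(8,255,255)),("blue",(95,100,40),(130,255,255))):
        k=cv2.inRange(hsv,lo,hi); N,l,st,ce=cv2.connectedComponentsWithStats(k)
        print(c,[(list(st[i]),ce[i].round()) for i in range(1,N) if st[i][4]>40])
E
```

```text
0.017 {'clock': 0.0, 'qpos': array([-1.31061281e+00,  3.51230360e-01,  1.65243043e+00, -1.16858639e-05,
        1.13909438e+00, -8.46275025e-02]), 'qvel': array([-2.33752122e-05, -4.96422596e-04, -2.54725678e-04,  4.25701707e-04,
       -8.69531619e-04,  3.60980613e-04]), 'joint_efforts': array([ 8.58898093e-04, -4.97318602e+01, -2.85252213e+01,  6.99468842e-02,
        2.56316975e-02, -8.14999976e-05]), 'ee_pos': array([ 0.18583307, -0.5173066 ,  0.23510223]), 'eef_rot': array([-5.78554364e-04,  9.85174359e-01,  1.71555075e-01, -5.62411388e-05]), 'wrist_force': array([-0.46544017,  0.17124601, -0.03743598]), 'torque': array([ 0.00569641, -0.00015196,  0.04630361]), 'grasp_force': 0.0, 'width': 0.09298603992967523}
scene [ 1.27804254 -0.00919025  0.77653875] [-0.70705322 -0.04261788 -0.70587496]
yel [([np.int32(289), np.int32(16), np.int32(3), np.int32(21), np.int32(47)], array([290.,  25.])), ([np.int32(0), np.int32(115), np.int32(55), np.int32(51), np.int32(1402)], array([ 26., 137.])), ([np.int32(593), np.int32(143), np.int32(47), np.int32(43), np.int32(945)], array([617., 163.]))
[... 1450 characters left out ...]

yel [([np.int32(453), np.int32(69), np.int32(28), np.int32(34), np.int32(532)], array([467.,  86.])), ([np.int32(364), np.int32(168), np.int32(38), np.int32(17), np.int32(329)], array([386., 175.]))]
red [([np.int32(414), np.int32(63), np.int32(46), np.int32(34), np.int32(888)], array([437.,  80.])), ([np.int32(317), np.int32(140), np.int32(24), np.int32(11), np.int32(133)], array([328., 145.])), ([np.int32(323), np.int32(204), np.int32(9), np.int32(17), np.int32(67)], array([326., 212.]))]
blue [([np.int32(378), np.int32(56), np.int32(43), np.int32(33), np.int32(807)], array([398.,  72.])), ([np.int32(91), np.int32(122), np.int32(370), np.int32(278), np.int32(53737)], array([292., 271.]))]
```

```bash
ls pics
```

```text
scene0.png
side0.png
```

View pics/scene0.png

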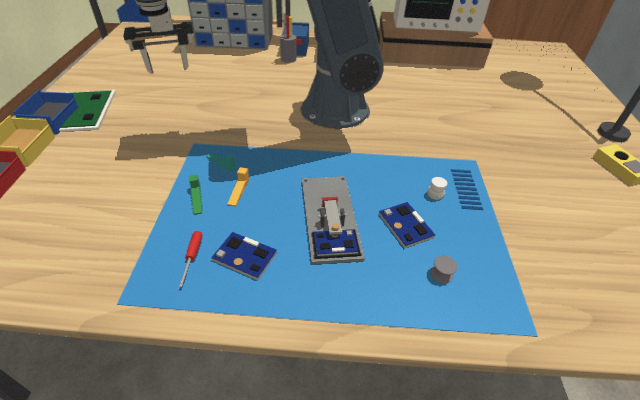

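View pics/side0.png

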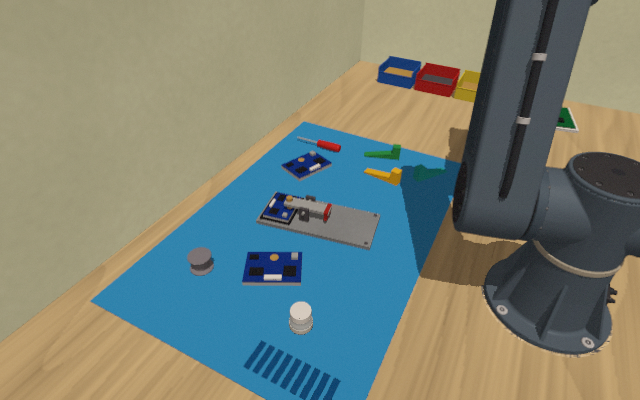

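The scene picture shows the yellow wedge with its post at about (243,173) and tip at (233,205). The plate corners are near (303,180), (352,178), (362,258) and (308,262), and the red lip is at (329,199). In the side picture the post is at (397,176), the tip at (366,172) and the lip at (327,212). Next I measure from both views.

```bash
python3 - <<'E'
from h import *
A=cam('scene');B=cam('side')
a=cv2.imread('pics/scene0.png');b=cv2.imread('pics/side0.png')
print('post top',tri(A,(243,169.5),B,(398.5,170)),'tip',tri(A,(233,205),B,(365,173)))
print('lip',tri(A,(329,198),B,(327,211)))
for n,p,q in(('near L?',(303,179),(380,214)),('near R',(351,177),(368,244))): print(n,onz(A,p,.012),onz(B,q,.012),tri(A,p,B,q))
print('far',onz(A,(309,262),.0),onz(A,(362,258),.0))
for n,p,q in(('jar',(438,190),(301,318)),('spool',(444,270),(201,262))):print(n,onz(A,p,.025),onz(B,q,.025))
print('drv',onz(A,(181,288),.01),onz(A,(196,235),.01)); print('green',onz(A,(195,180),.03),onz(A,(197,210),.01))
w=cam('wrist');c=-w['R'].T@w['t'];print('wristcam',c,w['R'],w['camera_matrix'])
for n,i in(('scene',a),('side',b)):
  h=(slice(140,280),slice(180,390)) if n=='scene' else (slice(130,260),slice(240,420))
  cv2.imwrite(f'pics/{n}crop.png',cv2.resize(i[h],None,fx=3.7,fy=3.7,interpolation=cv2.INTER_CUBIC))
E
```

```text
post top (array([ 0.42623332, -0.25692501,  0.04641385]), np.float64(0.005582683304001222)) tip (array([ 0.5290851 , -0.26723323, -0.00181374]), np.float64(0.0032806923706458946))
lip (array([ 0.52643236, -0.0008061 ,  0.04488497]), np.float64(0.006638014834896072))
near L? [ 0.41598371 -0.08242613  0.012     ] [ 0.41320827 -0.08869037  0.012     ] (array([ 0.41372624, -0.08428252,  0.01272339]), np.float64(0.005408118731483553))
near R [0.39379873 0.05861719 0.012     ] [0.39841665 0.03165755 0.012     ] (array([0.39782866, 0.05231519, 0.02327356]), np.float64(0.016379199246088345))
far [ 7.05054727e-01 -4.22918264e-02  1.11022302e-16] [0.68167671 0.08714451 0.        ]
jar [0.44160117 0.30460862 0.025     ] [0.43367075 0.30190492 0.025     ]
spool [0.7197173  0.27573199 0.025     ] [0.70886465 0.27971355 0.025     ]
drv [ 0.81080552 -0.32590617  0.01      ] [ 0.65345031 -0.33569748  0.01      ]
green [ 0.4689254  -0.38744476  0.03      ] [ 0.56639383 -0.35773718  0.01      ]
wristcam [ 0.24790745 -0.49504572  0.38329309] [[ 3.37984311e-01 -9.41151261e-01 -9.53069761e-04]
 [-9.13833214e-01 -3.28415791e-01  2.38855447e-01]
 [-2.25112108e-01 -7.98584470e-02 -9.71054667e-01]] [[327.59154199   0.         321.40400295]
 [  0.         327.59154199 205.2775459 ]
 [  0.           0.           1.        ]]
```

```bash
cat >> h.py <<'E'
from scipy.spatial.transform import Rotation as Ro
def goal(p,yaw):
    o=readout.get_obs(); q=o['eef_rot']; R=Ro.from_quat([q[1],q[2],q[3],q[0]])
    T=Ro.from_matrix(np.array([[np.cos(yaw),np.sin(yaw),0],[np.sin(yaw),-np.cos(yaw),0],[0,0,-1]]))
    d=R.inv().apply(np.array(p)-o['ee_pos'])*1000; r=(R.inv()*T).as_rotvec()
    print('pos',o['ee_pos'].round(4),'clock',o['clock'],'yaw',np.arctan2(*R.as_matrix()[[1,0],0]).round(4),'-> lin',d.round(1),'rot',r.round(3))
E
python3 -c "
from h import *
goal((.40,-.24,.20),-.1)"
```

```text
pos [ 0.1859 -0.5173  0.2352] clock 0.1 yaw 0.3449 -> lin [ 295.3 -188.6   35.4] rot [-0.001  0.     0.445]
```

View pics/scenecrop.png

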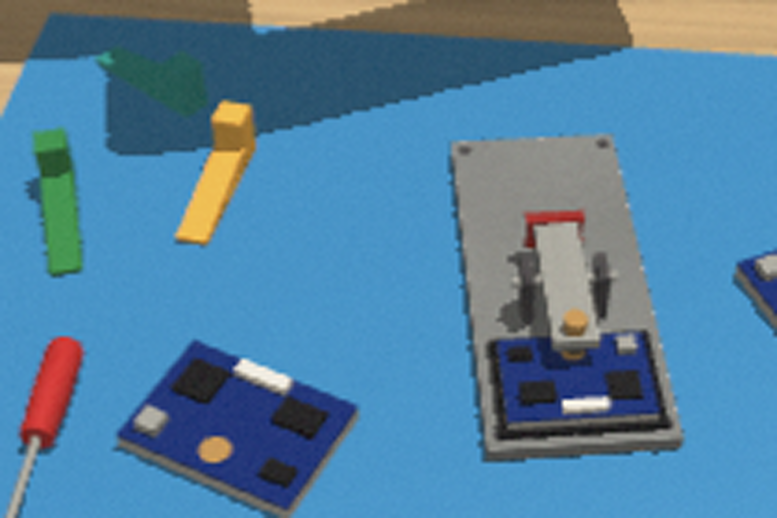

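The crop shows the yellow wedge (post top at crop (233,108), tip at (192,240)), with a green decoy in shadow close to its post at (195,90). I'll check that clearance with the wrist camera.

{"name": "carry_out", "arguments": {"linear": [[45, -18, 0], [90, -40, 5], [130, -70, 10], [172, -100, 15], [214, -130, 20]], "rotation": [[0, 0, 0.1], [0, 0, 0.2], [0, 0, 0.3], [0, 0, 0.4], [0, 0, 0.445]], "fingers": [1, 1, 1, 1, 1]}}

```text
clock: 0.6
ee_pos: [0.3416, -0.3246, 0.2157]
eef_rot: [-0.0, 0.999, -0.052, -0.0]
wrist_force: [1.6, -0.8, 0.5]
width: 0.0931
grasp_force: 0.0
```

```bash
python3 -c "
from h import *
goal((.40,-.24,.20),-.1)"
```

```text
pos [ 0.3416 -0.3246  0.2157] clock 0.6 yaw -0.1043 -> lin [ 49.3 -90.2  15.7] rot [-0.     0.    -0.004]
```

{"name": "carry_out", "arguments": {"linear": [[20, -40, 5], [40, -80, 10], [48, -90, 15], [48, -90, 15]], "rotation": [[0, 0, 0], [0, 0, 0], [0, 0, 0], [0, 0, 0]], "fingers": [1, 1, 1, 1]}}

```text
clock: 1.0
ee_pos: [0.3982, -0.2406, 0.2005]
eef_rot: [-0.0, 0.999, -0.049, -0.0]
wrist_force: [0.5, -1.5, 0.6]
width: 0.0929
grasp_force: 0.0
```

```bash
python3 - <<'E'
from h import *
m=cam('wrist'); im=imaging.read_camera('wrist'); cv2.imwrite('pics/w1.png',im); np.savez('w1.npz',**m)
print(-m['R'].T@m['t'],readout.get_obs()['ee_pos'])
k=cv2.inRange(cv2.cvtColor(im,cv2.COLOR_BGR2HSV),(15,100,60),(35,255,255))
cs,_=cv2.findContours(k,0,2)
for c in cs:
  if cv2.contourArea(c)>200: print(cv2.contourArea(c),cv2.approxPolyDP(c,4,True)[:,0].tolist())
E
```

```text
[ 0.46390956 -0.24698944  0.3485093 ] [ 0.39768186 -0.24166982  0.200771  ]
18379.0 [[173, 369], [397, 372], [638, 360], [639, 336], [460, 350], [439, 318], [442, 327], [427, 329], [420, 325], [438, 322], [407, 326], [396, 321], [438, 316], [206, 316]]
1196.5 [[515, 265], [505, 279], [523, 279], [533, 299], [527, 314], [510, 315], [520, 327], [535, 329], [545, 310], [542, 285], [530, 267]]
1204.0 [[127, 265], [114, 266], [101, 284], [98, 312], [108, 329], [121, 328], [133, 315], [116, 314], [110, 300], [119, 280], [138, 279]]
7757.5 [[639, 142], [527, 155], [524, 151], [519, 248], [623, 243], [639, 247], [637, 220], [521, 224], [529, 206], [535, 207], [533, 213], [540, 208], [540, 213], [543, 208], [585, 207], [588, 200], [594, 202], [589, 207], [595, 201], [601, 204], [598, 207], [602, 202], [608, 207], [607, 200], [622, 205], [625, 199], [634, 202], [632, 197], [637, 203], [639, 178], [631, 173], [639, 174], [639, 162], [594, 172], [593, 167], [586, 171], [580, 165], [532, 173], [524, 169], [526, 154], [543, 152], [543, 158], [546, 153], [547, 157], [555, 151], [558, 156], [574, 15
[... 181 characters left out ...]
5, 88], [616, 96], [613, 89], [597, 90], [594, 97], [594, 91], [587, 91], [593, 95], [582, 96], [581, 101], [596, 108], [591, 99], [598, 105], [606, 96], [610, 100], [603, 108], [611, 109], [610, 102], [624, 110], [633, 104], [637, 108]]
1137.5 [[526, 79], [525, 140], [639, 128], [639, 116], [604, 121], [602, 126], [598, 122], [599, 127], [589, 121], [591, 127], [574, 123], [527, 129], [528, 90], [535, 90], [535, 95], [577, 89], [548, 86], [547, 91], [537, 87], [537, 92]]
2846.5 [[328, 51], [323, 171], [347, 172], [351, 52]]
3528.5 [[639, 1], [529, 7], [527, 1], [527, 52], [529, 41], [539, 39], [535, 28], [565, 31], [563, 36], [540, 34], [543, 40], [575, 34], [591, 38], [591, 33], [637, 36]]
```

View pics/w1.png

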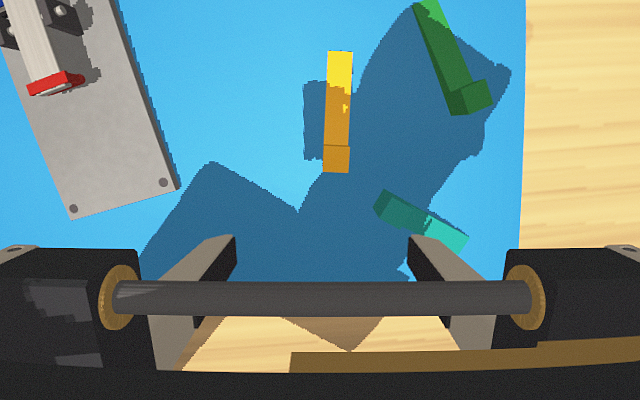

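The wrist picture shows the wedge's post top at about (324..350, 145..172), its tip at (328..351, 51) and a teal decoy with its nearest corner at (374,195). The plate's near corners are at (72,219) and (180,188), and the lip is at (28..84, 70..95).

```bash
python3 - <<'E'
from h import *
m=dict(np.load('w1.npz'));m['k1']=float(m['k1']);A=cam('scene');B=cam('side')
im=cv2.imread('pics/w1.png')
k=cv2.inRange(cv2.cvtColor(im,cv2.COLOR_BGR2HSV),(15,100,60),(35,255,255))[40:180,300:370]
for r in (15,40,80,100,108,115,125,130): x=np.flatnonzero(k[r]); print(r+40,x.min()+300,x.max()+300)
print('post top z', tri(m,(336,159),A,(243,170.5)))
print('tip', tri(m,(339.5,51),A,(232,204.5)))
t=onz(m,(339.5,51),.004); p=np.mean([onz(m,u,.044) for u in((324,145),(350,147),(348,173),(322,171))],0)
print('tip',t,'post',p,'len',np.linalg.norm((t-p)[:2]),'yaw',np.arctan2(*(t-p)[[1,0]]))
print('teal',[onz(m,u,z).round(3) for u,z in(((374,212),.0),((374,195),.0),((430,240),.0),((383,190),.02))])
L=onz(m,(71,220),.012);Rr=onz(m,(181,187),.012);e=L-Rr;print('plate near',L,Rr,np.linalg.norm(e),'yaw',np.arctan2(e[1],e[0])-np.pi/2)
print(onz(m,(118,0),.012))
E
```

```text
55 328 351
80 327 350
120 325 348
140 324 347
148 323 349
155 323 348
165 323 348
170 323 347
post top z (array([ 0.43128747, -0.25590615,  0.0437264 ]), np.float64(0.0025548255622682026))
tip (array([ 0.53248401, -0.27034043,  0.00514169]), np.float64(0.0017448376044343341))
tip [ 0.53292571 -0.27127288  0.004     ] post [ 0.43157058 -0.25712108  0.044     ] len 0.10233833124779987 yaw -0.1387289526732024
teal [array([ 0.365, -0.295,  0.   ]), array([ 0.384, -0.296,  0.   ]), array([ 0.326, -0.357,  0.   ]), array([ 0.393, -0.303,  0.02 ])]
plate near [0.39144043 0.04099633 0.012     ] [ 0.4153603  -0.09286694  0.012     ] 0.13598358343415903 yaw 0.17682260620501422
[ 0.60248727 -0.06371565  0.012     ]
```

```bash
python3 -c "
from h import *
goal((.4316,-.2571,.028),-.139)"
```

```text
pos [ 0.3977 -0.2417  0.2008] clock 1.05 yaw -0.0987 -> lin [ 35.4  12.  172.7] rot [-0.     0.001  0.04 ]
```

{"name": "carry_out", "arguments": {"linear": [[18, 6, 35], [36, 12, 75], [36, 12, 105], [36, 12, 110], [36, 12, 110]], "rotation": [[0, 0, 0.02], [0, 0, 0.04], [0, 0, 0.04], [0, 0, 0.04], [0, 0, 0.04]], "fingers": [0.7, 0.7, 0.7, 0.7, 0.7]}}

```text
clock: 1.55
ee_pos: [0.4315, -0.2581, 0.091]
eef_rot: [-0.0, 0.997, -0.071, -0.001]
wrist_force: [0.6, 0.1, 0.3]
width: 0.0653
grasp_force: 0.0
```

```bash
python3 - <<'E'
from h import *
goal((.4316,-.2571,.028),-.139)
m=cam('wrist'); im=imaging.read_camera('wrist'); cv2.imwrite('pics/w2.png',im)
h=cv2.cvtColor(im,cv2.COLOR_BGR2HSV);k=cv2.inRange(h,(15,120,60),(35,255,255))
print(k.shape,proj(m,(.4316,-.2571,.044)),proj(m,(.5329,-.2713,.004)))
cs,_=cv2.findContours(k,0,2)
for c in cs:
  if cv2.contourArea(c)>1500: print(cv2.contourArea(c),cv2.approxPolyDP(c,3,True)[:,0].tolist()[:12])
E
```

```text
pos [ 0.4315 -0.2581  0.091 ] clock 1.55 yaw -0.1415 -> lin [-0. -1. 63.] rot [-0.001  0.001 -0.003]
(400, 640) [320.13398351 232.95157102] [319.94551779  70.09599715]
8576.0 [[632, 361], [603, 338], [478, 343], [474, 350], [224, 351], [216, 371], [435, 371]]
6242.5 [[304, 70], [301, 251], [337, 251], [337, 70]]
```

View pics/w2.png

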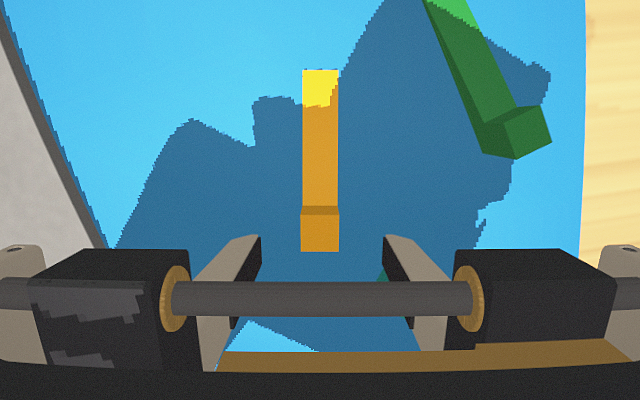

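The wedge lies straight between the fingers, with its post top at (301..339, 214..251), as predicted. I'll descend and grip.

{"name": "carry_out", "arguments": {"linear": [[0, -1, 25], [0, -1, 50], [0, -1, 62], [0, -1, 63], [0, -1, 63]], "rotation": [[0, 0, 0], [0, 0, 0], [0, 0, 0], [0, 0, 0], [0, 0, 0]], "fingers": [0.7, 0.7, 0.7, 0.7, 0.7]}}

```text
clock: 2.1
ee_pos: [0.433, -0.2568, 0.0292]
eef_rot: [0.0, 0.998, -0.07, 0.001]
wrist_force: [0.0, 1.2, 0.0]
width: 0.065
grasp_force: 0.0
```

{"name": "carry_out", "arguments": {"linear": [[0, 0, 0], [0, 0, 0], [0, 0, 0], [0, 0, 0], [0, 0, 0]], "rotation": [[0, 0, 0], [0, 0, 0], [0, 0, 0], [0, 0, 0], [0, 0, 0]], "fingers": [0.15, 0.1, 0.1, 0.1, 0.1], "grip_force": 50}}

```text
clock: 2.6
ee_pos: [0.4325, -0.2563, 0.0282]
eef_rot: [0.0, 0.998, -0.07, 0.0]
wrist_force: [0.4, 0.2, -0.2]
width: 0.0297
grasp_force: 0.0
```

{"name": "carry_out", "arguments": {"linear": [[0, 0, -20], [0, 0, -45], [0, 0, -80], [0, 0, -110], [0, 0, -110]], "rotation": [[0, 0, 0], [0, 0, 0], [0, 0, 0], [0, 0, 0], [0, 0, 0]], "fingers": [0.1, 0.1, 0.1, 0.1, 0.1]}}

```text
clock: 3.1
ee_pos: [0.4339, -0.2572, 0.1414]
eef_rot: [0.002, 0.998, -0.07, 0.003]
wrist_force: [-0.6, -0.6, -0.7]
width: 0.0237
grasp_force: 49.9
```

```bash
python3 -c "
from h import *
goal((.381,-.030,.12),.177)"
```

```text
pos [ 0.4339 -0.2572  0.1414] clock 3.1 yaw -0.1401 -> lin [ -84.2 -217.7   20.4] rot [ 0.004 -0.005 -0.317]
```

{"name": "carry_out", "arguments": {"linear": [[-16, -43, 0], [-32, -86, 0], [-48, -129, 0], [-66, -172, 10], [-84, -210, 20]], "rotation": [[0, 0, -0.08], [0, 0, -0.16], [0, 0, -0.24], [0, 0, -0.317], [0, 0, -0.317]], "fingers": [0.1, 0.1, 0.1, 0.1, 0.1]}}

```text
clock: 3.6
ee_pos: [0.3775, -0.0348, 0.1173]
eef_rot: [-0.0, 0.996, 0.09, -0.0]
wrist_force: [1.3, 0.4, -1.9]
width: 0.0238
grasp_force: 49.9
```

{"name": "carry_out", "arguments": {"linear": [[0, -6, 0], [0, -6, 0], [0, -6, 0]], "rotation": [[0, 0, 0], [0, 0, 0], [0, 0, 0]], "fingers": [0.1, 0.1, 0.1]}}

```text
clock: 3.9
ee_pos: [0.3781, -0.0313, 0.118]
eef_rot: [0.0, 0.996, 0.088, 0.0]
wrist_force: [-0.5, -0.5, -1.0]
width: 0.0236
grasp_force: 49.9
```

```bash
python3 - <<'E'
from h import *
goal((.381,-.030,.12),.177)
o=readout.get_obs();print(o['width'],o['grasp_force'],o['wrist_force'])
m=cam('wrist'); im=imaging.read_camera('wrist'); cv2.imwrite('pics/w3.png',im); np.savez('w3.npz',**m)
a=imaging.read_camera('scene');b=imaging.read_camera('side');cv2.imwrite('pics/scene3.png',a);cv2.imwrite('pics/side3.png',b)
s=b[110:260,240:440]; 
cv2.imwrite('pics/w3c.png',np.vstack([im[:290,80:560][:, :],cv2.resize(s,(480,360),interpolation=cv2.INTER_CUBIC)])[:600])
E
```

```text
pos [ 0.3781 -0.0313  0.118 ] clock 3.9 yaw 0.1767 -> lin [ 3.  -0.8 -2. ] rot [ 0. -0. -0.]
0.02362893296031619 49.89337921142578 [-0.53695354 -0.4932035  -0.97643458]
```

View pics/w3c.png

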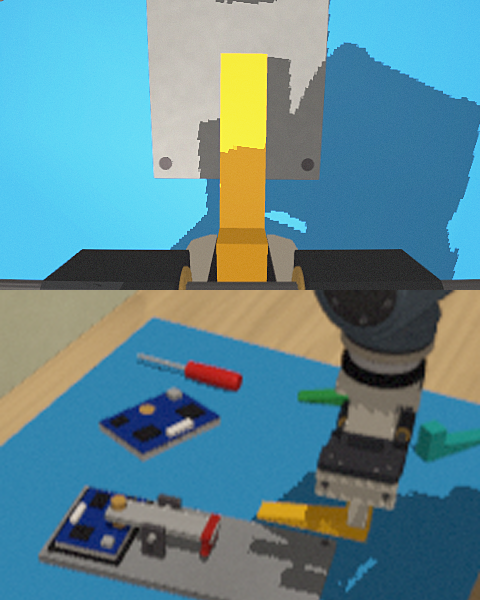

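The wrist crop shows the plate's near corners at (233,179) and (401,179) in full-picture pixels. The wedge is straight along it, with its tip edge at row 54, columns 301..347. In the side view (lower part) the wedge hangs level above the plate.

```bash
python3 - <<'E'
from h import *
m=dict(np.load('w3.npz'));m['k1']=float(m['k1']);A=cam('scene');B=cam('side')
def mask(f):
    h=cv2.cvtColor(cv2.imread(f),cv2.COLOR_BGR2HSV);return cv2.inRange(h,(15,120,60),(35,255,255)),h
P=[onz(m,(u,v),.012) for u,v in((232.5,179.5),(402,179.5),(227,0),(409.5,0))]
for p in P: print(p.round(4))
e=P[0]-P[1]; print(np.linalg.norm(e),'yaw near',np.arctan2(e[1],e[0])-np.pi/2,'sides',[np.arctan2(*(P[i+2]-P[i])[[1,0]]) for i in(0,1)])
k,h=mask('pics/w3.png')
for r in (52,53,54,55,60,100,150,215,225,235,240,260,275): 
    x=np.flatnonzero(k[r,250:400]); print(r,(x.min()+250,x.max()+250) if len(x) else None, end=';')
for f,box in(('scene3',(150,240,270,350)),('side3',(150,250,300,420))):
    k,h=mask(f'pics/{f}.png'); r0,r1,c0,c1=box; N,l,st,_=cv2.connectedComponentsWithStats(k[r0:r1,c0:c1]); i=1+np.argmax(st[1:,4]); z=(l==i).astype(np.uint8)
    c=cv2.findContours(z,0,2)[0][0][:,0]+[c0,r0]; print('\n',f,st[i],cv2.approxPolyDP(c[:,None],1.5,True)[:,0].tolist())
rm=cv2.inRange(h,(0,130,60),(8,255,255))
E
```

```text
[0.3898 0.0421 0.012 ]
[ 0.4132 -0.0893  0.012 ]
[0.5178 0.062  0.012 ]
[ 0.5405 -0.0658  0.012 ]
0.1334574991377303 yaw near 0.17650654871624316 sides [np.float64(0.15475094866021674), np.float64(0.1826422790750427)]
52 None;53 (np.int64(301), np.int64(320));54 (np.int64(301), np.int64(346));55 (np.int64(301), np.int64(346));60 (np.int64(301), np.int64(346));100 (np.int64(300), np.int64(346));150 (np.int64(300), np.int64(345));215 (np.int64(300), np.int64(343));225 (np.int64(300), np.int64(344));235 (np.int64(298), np.int64(345));240 (np.int64(297), np.int64(347));260 (np.int64(296), np.int64(346));275 (np.int64(261), np.int64(382));
 scene3 [ 48   0  13  28 243] [[318, 150], [322, 176], [330, 176], [326, 150]]

 side3 [ 47  48  48  17 416] [[394, 200], [391, 210], [384, 207], [385, 198], [383, 201], [349, 199], [347, 204], [391, 214]]
```

```bash
python3 - <<'E'
from h import *
m=dict(np.load('w3.npz'));m['k1']=float(m['k1']);A=cam('scene');B=cam('side')
yaw=.172;c=np.array([.4015,-.0236]);u=np.array([np.cos(yaw),np.sin(yaw)]);n=np.array([-u[1],u[0]])
def fx(p): d=p[:2]-c; return (d@u-.130).round(4),(d@n).round(4),p[2].round(4)
for a,b in(((324,53.5),(326,175.5)),((324,53.5),(326,176.5))): 
    p,e=tri(m,a,A,b); print('w-scene',p.round(4),e.round(4),fx(p))
for b in((349,199),(347,203),(347,204)):
    for a in ((301,53.5),(347,53.5)):
        p,e=tri(m,a,B,b); print('w-side',a,b,p.round(4),e.round(4),fx(p))
# width-based range: 24 mm
for r,l,R in((55,300.5,347),(262,295.5,347)):
    a=ray(m,(l,r));b=ray(m,(R,r)); ang=np.arccos(a[1]@b[1]); s=.024/(2*np.tan(ang/2)); p=a[0]+s*(a[1]+b[1])/2; print('width',p.round(4),fx(p))
print('tcp',fx(np.array([.3781,-.0313,.118])))
# lip: red in initial scene/side
for f,M in(('scene0',A),('side0',B)):
    h=cv2.cvtColor(cv2.imread(f'pics/{f}.png'),cv2.COLOR_BGR2HSV);k=cv2.inRange(h,(0,130,60),(8,255,255))|cv2.inRange(h,(172,130,60),(180,255,255))
    r=(slice(190,215),slice(315,345)) if f=='scene0' else (slice(195,228),slice(315,340))
    ys,xs=np.nonzero(k[r]); xs=xs+r[1].start;ys=ys+r[0].start
    q=(xs.mean(),ys.mean()); print(f,q,xs.min(),xs.max(),ys.min(),ys.max(),[fx(onz(M,q,z)) for z in(.025,.035)])
E
```

```text
w-scene [ 0.4789 -0.0148  0.0855] 0.0006 (np.float64(-0.0522), np.float64(-0.0046), np.float64(0.0855))
w-scene [ 0.4795 -0.0146  0.0825] 0.0005 (np.float64(-0.0516), np.float64(-0.0045), np.float64(0.0825))
w-side (301, 53.5) (349, 199) [ 0.4731 -0.0044  0.1006] 0.0019 (np.float64(-0.0562), np.float64(0.0067), np.float64(0.1006))
w-side (347, 53.5) (349, 199) [ 0.4814 -0.0264  0.0816] 0.001 (np.float64(-0.0518), np.float64(-0.0165), np.float64(0.0816))
w-side (301, 53.5) (347, 203) [ 0.4763 -0.003   0.0873] 0.0005 (np.float64(-0.0528), np.float64(0.0075), np.float64(0.0873))
w-side (347, 53.5) (347, 203) [ 0.4854 -0.0268  0.0663] 0.0006 (np.float64(-0.0479), np.float64(-0.0175), np.float64(0.0663))
w-side (301, 53.5) (347, 204) [ 0.4764 -0.0028  0.0843] 0.0013 (np.float64(-0.0526), np.float64(0.0076), np.float64(0.0843))
w-side (347, 53.5) (347, 204) [ 0.4857 -0.027   0.0628] 0.0003 (np.float64(-0.0476), np.float64(-0.0178), np.float64(0.0628))
width [ 0.4781 -0.0145  0.0861] (np.float64(-0.053), np.float64(-0.0041), np.float64(0.0861))
width [ 0.3821 -0.0303  0.125 ] (np.float64(-0.1503), np.float64(-0.0033), np.float64(0.125))
tcp (np.float64(-0.1544), np.float64(-0.0036), np.float64(0.118))
scene0 (np.float64(328.81632653061223), np.float64(199.0)) 322 337 197 206 [(np.float64(-0.023), np.float64(0.002), np.float64(0.025)), (np.float64(-0.0129), np.float64(0.0002), np.float64(0.035))]
side0 (np.float64(326.44776119402985), np.float64(211.6865671641791)) 323 331 204 220 [(np.float64(0.0054), np.float64(-0.0142), np.float64(0.025)), (np.float64(0.0022), np.float64(-0.003), np.float64(0.035))]
```

{"name": "carry_out", "arguments": {"linear": [[8, -2, 20], [15, -4, 45], [15, -4, 60], [15, -4, 60], [15, -4, 60]], "rotation": [[0, 0, 0], [0, 0, 0], [0, 0, 0], [0, 0, 0], [0, 0, 0]], "fingers": [0.1, 0.1, 0.1, 0.1, 0.1]}}

```text
clock: 4.55
ee_pos: [0.3918, -0.0246, 0.0583]
eef_rot: [-0.0, 0.996, 0.088, -0.0]
wrist_force: [0.3, -0.7, -0.8]
width: 0.0237
grasp_force: 49.9
```

{"name": "carry_out", "arguments": {"linear": [[0, 0, 2], [0, 0, 3], [0, 0, 4], [0, 0, 4]], "rotation": [[0, 0, 0], [0, 0, 0], [0, 0, 0], [0, 0, 0]], "fingers": [0.1, 0.1, 0.1, 0.1]}}

```text
clock: 4.95
ee_pos: [0.3917, -0.0241, 0.0542]
eef_rot: [0.0, 0.996, 0.088, 0.0]
wrist_force: [-0.7, 0.1, 0.1]
width: 0.0234
grasp_force: 49.9
```

```bash
python3 - <<'E'
from h import *
o=readout.get_obs();print(o['ee_pos'],o['wrist_force'],o['torque'],o['clock'])
im=imaging.read_camera('wrist');cv2.imwrite('pics/w4.png',im);b=imaging.read_camera('side')
m=cam('wrist')
s=b[150:260,270:420]
cv2.imwrite('pics/w4c.png',np.vstack([im[:250,80:560],cv2.resize(s,(480,350),interpolation=cv2.INTER_CUBIC)]))
E
```

```text
[ 0.39173421 -0.02411893  0.05421629] [-0.74296388  0.08517899  0.09910692] [0.02097246 0.01517398 0.00409593] 4.95
```

View pics/w4c.png

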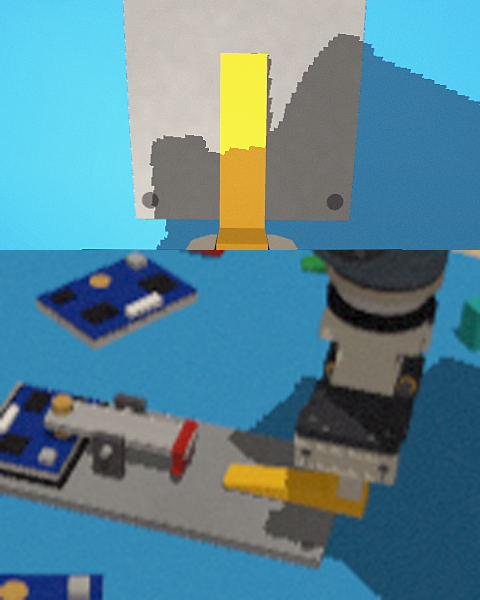

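The wedge is centred on the plate and near its surface: wedge middle at column 244, plate edges at 124 and 366 in the crop, about 35 mm short of the lip. I'll lower it gently to contact.

{"name": "carry_out", "arguments": {"linear": [[0, 0, 1], [0, 0, 2], [0, 0, 3], [0, 0, 3]], "rotation": [[0, 0, 0], [0, 0, 0], [0, 0, 0], [0, 0, 0]], "fingers": [0.1, 0.1, 0.1, 0.1]}}

```text
clock: 5.45
ee_pos: [0.3917, -0.0241, 0.0516]
eef_rot: [0.0, 0.996, 0.088, -0.0]
wrist_force: [-4.4, -1.1, 15.5]
width: 0.0235
grasp_force: 49.9
```

{"name": "carry_out", "arguments": {"linear": [[0, 0, 1], [0, 0, 1], [0, 0, 1]], "rotation": [[0, 0, 0], [0, 0, 0], [0, 0, 0]], "fingers": [0.1, 0.1, 0.1]}}

```text
clock: 5.75
ee_pos: [0.3918, -0.0242, 0.0513]
eef_rot: [0.0, 0.996, 0.088, 0.0]
wrist_force: [-10.7, -1.4, 37.2]
width: 0.0232
grasp_force: 50.0
```

{"name": "carry_out", "arguments": {"linear": [[0, 0, 1], [0, 0, 1], [0, 0, 1]], "rotation": [[0, 0, 0], [0, 0, 0], [0, 0, 0]], "fingers": [0.1, 0.1, 0.1]}}

```text
clock: 6.05
ee_pos: [0.3919, -0.0242, 0.0508]
eef_rot: [0.0, 0.996, 0.088, 0.0]
wrist_force: [-13.1, 0.6, 48.8]
width: 0.0234
grasp_force: 50.0
```

{"name": "carry_out", "arguments": {"linear": [[0, 0, -1], [0, 0, -2.4], [0, 0, -2.4]], "rotation": [[0, 0, 0], [0, 0, 0], [0, 0, 0]], "fingers": [0.1, 0.1, 0.1]}}

```text
clock: 6.35
ee_pos: [0.3917, -0.0241, 0.0515]
eef_rot: [0.0, 0.996, 0.088, 0.0]
wrist_force: [-0.1, 0.3, -0.8]
width: 0.0236
grasp_force: 50.0
```

{"name": "carry_out", "arguments": {"linear": [[0, 0, 0], [0, 0, 0], [0, 0, 0], [0, 0, 0], [0, 0, 0]], "rotation": [[0, 0, 0], [0, 0, 0], [0, 0, 0], [0, 0, 0], [0, 0, 0]], "fingers": [0.5, 0.5, 0.5, 0.5, 0.5]}}

```text
clock: 6.85
ee_pos: [0.3916, -0.0241, 0.0514]
eef_rot: [-0.0, 0.996, 0.088, -0.0]
wrist_force: [-0.1, 0.5, -0.1]
width: 0.0464
grasp_force: 0.0
```

```bash
python3 - <<'E'
from h import *
o=readout.get_obs();print(o['ee_pos'],o['wrist_force'],o['torque'],o['clock'],o['width'])
goal((.3918,-.0242,.044),.1767)
E
```

```text
[ 0.3916445  -0.02407613  0.05140956] [-0.09471469  0.45081762 -0.05210858] [0.0188924  0.04606077 0.01058044] 6.85 0.046405693879863326
pos [ 0.3916 -0.0241  0.0514] clock 6.85 yaw 0.1768 -> lin [0.1 0.1 7.4] rot [-0.  0.  0.]
```

{"name": "carry_out", "arguments": {"linear": [[1, 0, 4], [2, 0, 7], [2, 0, 7], [2, 0, 7]], "rotation": [[0, 0, 0], [0, 0, 0], [0, 0, 0], [0, 0, 0]], "fingers": [0.5, 0.5, 0.5, 0.5]}}

```text
clock: 7.25
ee_pos: [0.3935, -0.0237, 0.0443]
eef_rot: [-0.0, 0.996, 0.088, -0.0]
wrist_force: [0.6, 0.0, -0.5]
width: 0.0465
grasp_force: 0.0
```

{"name": "carry_out", "arguments": {"linear": [[0, 0, 0], [0, 0, 0], [0, 0, 0], [0, 0, 0], [0, 0, 0]], "rotation": [[0, 0, 0], [0, 0, 0], [0, 0, 0], [0, 0, 0], [0, 0, 0]], "fingers": [0.1, 0.1, 0.1, 0.1, 0.1]}}

```text
clock: 7.75
ee_pos: [0.3936, -0.0237, 0.0445]
eef_rot: [0.0, 0.996, 0.088, 0.0]
wrist_force: [-0.2, 0.2, 1.2]
width: 0.0236
grasp_force: 50.0
```

{"name": "carry_out", "arguments": {"linear": [[0, 0, 0], [0, 0, 0], [0, 0, 0], [0, 0, 0]], "rotation": [[0, 0, 0], [0, 0, 0], [0, 0, 0], [0, 0, 0]], "fingers": [0.1, 0.1, 0.1, 0.1]}}

```text
clock: 8.15
ee_pos: [0.3936, -0.0237, 0.0445]
eef_rot: [0.0, 0.996, 0.088, 0.0]
wrist_force: [-1.2, 0.0, 2.8]
width: 0.0238
grasp_force: 50.0
```

{"name": "carry_out", "arguments": {"linear": [[5, 0, 0], [10, 0, 0], [15, 0, 0], [20, 0, 0], [25, 0, 0]], "rotation": [[0, 0, 0], [0, 0, 0], [0, 0, 0], [0, 0, 0], [0, 0, 0]], "fingers": [0.1, 0.1, 0.1, 0.1, 0.1]}}

```text
clock: 8.65
ee_pos: [0.4185, -0.0193, 0.0445]
eef_rot: [-0.0, 0.996, 0.088, -0.0]
wrist_force: [-3.0, -0.4, 6.6]
width: 0.0239
grasp_force: 50.0
```

```bash
python3 - <<'E'
from h import *
o=readout.get_obs();print(o['ee_pos'],o['wrist_force'],o['torque'],o['clock'],o['width'])
im=imaging.read_camera('wrist');b=imaging.read_camera('side')
s=b[150:260,240:390]
cv2.imwrite('pics/w5c.png',np.vstack([im[:250,80:560],cv2.resize(s,(480,350),interpolation=cv2.INTER_CUBIC)]))
E
```

```text
[ 0.41846332 -0.01926378  0.04450817] [-3.02120362 -0.40653523  6.55283237] [-0.06793412  0.40073991  0.02645934] 8.65 0.02386073407428877
```

View pics/w5c.png

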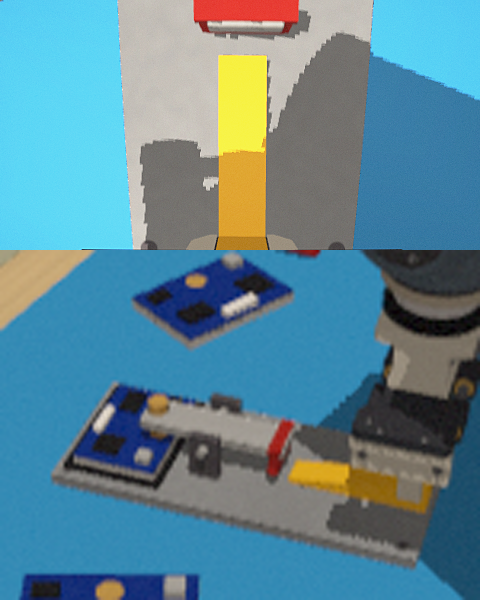

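The lip is at crop columns 195..299, the wedge at 219..267, centred within about 2 mm, and the tip is about 12 mm short of the lip. The wedge bears down a little, so I'll ease up 0.3 mm and go on.

{"name": "carry_out", "arguments": {"linear": [[4, -0.5, -0.3], [8, -1, -0.3], [12, -1, -0.3], [16, -1, -0.3], [20, -1, -0.3]], "rotation": [[0, 0, 0], [0, 0, 0], [0, 0, 0], [0, 0, 0], [0, 0, 0]], "fingers": [0.1, 0.1, 0.1, 0.1, 0.1]}}

```text
clock: 9.25
ee_pos: [0.4381, -0.0148, 0.0447]
eef_rot: [-0.0, 0.996, 0.088, -0.0]
wrist_force: [0.5, 0.0, -0.5]
width: 0.0237
grasp_force: 50.0
```

{"name": "carry_out", "arguments": {"linear": [[0, 0, 0], [0, 0, 0]], "rotation": [[0, 0, 0], [0, 0, 0]], "fingers": [0.1, 0.1]}}

```text
clock: 9.45
ee_pos: [0.4377, -0.0148, 0.0447]
eef_rot: [-0.0, 0.996, 0.088, -0.0]
wrist_force: [0.6, -0.5, -0.3]
width: 0.0235
grasp_force: 50.0
```

{"name": "carry_out", "arguments": {"linear": [[4, 0, 0], [8, 0, 0], [12, 0, 0], [14, 0, 0], [14, 0, 0]], "rotation": [[0, 0, 0], [0, 0, 0], [0, 0, 0], [0, 0, 0], [0, 0, 0]], "fingers": [0.1, 0.1, 0.1, 0.1, 0.1]}}

```text
clock: 9.95
ee_pos: [0.4518, -0.0123, 0.0447]
eef_rot: [-0.0, 0.996, 0.088, 0.0]
wrist_force: [-1.4, -0.6, -0.7]
width: 0.0235
grasp_force: 50.0
```

{"name": "carry_out", "arguments": {"linear": [[1, 0, 0], [2, 0, 0], [3, 0, 0], [4, 0, 0], [4, 0, 0]], "rotation": [[0, 0, 0], [0, 0, 0], [0, 0, 0], [0, 0, 0], [0, 0, 0]], "fingers": [0.1, 0.1, 0.1, 0.1, 0.1]}}

```text
clock: 10.45
ee_pos: [0.4554, -0.0116, 0.0447]
eef_rot: [-0.0, 0.996, 0.088, -0.0]
wrist_force: [-0.8, 0.6, -3.0]
width: 0.0238
grasp_force: 50.0
```

{"name": "carry_out", "arguments": {"linear": [[1, 0, 0.15], [2, 0, 0.15], [3, 0, 0.15], [3, 0, 0.15]], "rotation": [[0, 0, 0], [0, 0, 0], [0, 0, 0], [0, 0, 0]], "fingers": [0.1, 0.1, 0.1, 0.1]}}

```text
clock: 10.85
ee_pos: [0.4586, -0.0111, 0.0446]
eef_rot: [0.0, 0.996, 0.088, 0.0]
wrist_force: [-0.8, 0.1, -1.4]
width: 0.0238
grasp_force: 50.0
```

{"name": "carry_out", "arguments": {"linear": [[1, 0, 0], [2, 0, 0], [3, 0, 0], [3, 0, 0]], "rotation": [[0, 0, 0], [0, 0, 0], [0, 0, 0], [0, 0, 0]], "fingers": [0.1, 0.1, 0.1, 0.1]}}

```text
clock: 11.25
ee_pos: [0.4616, -0.0106, 0.0446]
eef_rot: [0.0, 0.996, 0.088, 0.0]
wrist_force: [-0.3, 0.1, -2.9]
width: 0.0235
grasp_force: 50.0
```

{"name": "carry_out", "arguments": {"linear": [[1, 0, 0.1], [2, 0, 0.1], [2, 0, 0.1]], "rotation": [[0, 0, 0], [0, 0, 0], [0, 0, 0]], "fingers": [0.1, 0.1, 0.1]}}

```text
clock: 11.55
ee_pos: [0.4636, -0.0102, 0.0445]
eef_rot: [0.0, 0.996, 0.088, 0.0]
wrist_force: [-1.1, -0.6, -0.8]
width: 0.0238
grasp_force: 50.0
```

{"name": "carry_out", "arguments": {"linear": [[1, 0, 0], [2, 0, 0], [2, 0, 0]], "rotation": [[0, 0, 0], [0, 0, 0], [0, 0, 0]], "fingers": [0.1, 0.1, 0.1]}}

```text
clock: 11.85
ee_pos: [0.4655, -0.0099, 0.0445]
eef_rot: [0.0, 0.996, 0.088, 0.0]
wrist_force: [-1.1, 1.0, -0.7]
width: 0.0237
grasp_force: 50.0
```

{"name": "carry_out", "arguments": {"linear": [[1, 0, 0], [2, 0, 0], [3, 0, 0], [3, 0, 0]], "rotation": [[0, 0, 0], [0, 0, 0], [0, 0, 0], [0, 0, 0]], "fingers": [0.1, 0.1, 0.1, 0.1]}}

```text
clock: 12.25
ee_pos: [0.4685, -0.0094, 0.0445]
eef_rot: [0.0, 0.996, 0.088, 0.0]
wrist_force: [-0.9, -0.3, 1.1]
width: 0.0235
grasp_force: 50.0
```

{"name": "carry_out", "arguments": {"linear": [[1, 0, 0], [2, 0, 0], [2, 0, 0]], "rotation": [[0, 0, 0], [0, 0, 0], [0, 0, 0]], "fingers": [0.1, 0.1, 0.1]}}

```text
clock: 12.55
ee_pos: [0.4704, -0.009, 0.0445]
eef_rot: [0.0, 0.996, 0.088, 0.0]
wrist_force: [-1.2, -0.5, 1.5]
width: 0.0238
grasp_force: 50.0
```

{"name": "carry_out", "arguments": {"linear": [[1, 0, 0], [2, 0, 0], [3, 0, 0], [3, 0, 0]], "rotation": [[0, 0, 0], [0, 0, 0], [0, 0, 0], [0, 0, 0]], "fingers": [0.1, 0.1, 0.1, 0.1]}}

```text
clock: 12.95
ee_pos: [0.4734, -0.0085, 0.0445]
eef_rot: [0.0, 0.996, 0.088, 0.0]
wrist_force: [-2.1, -0.2, 2.2]
width: 0.0236
grasp_force: 50.0
```

```bash
python3 - <<'E'
from h import *
F=[]
o=readout.get_obs();print(o['ee_pos'],o['wrist_force'],o['torque'],o['clock'],o['width'])
im=imaging.read_camera('wrist');b=imaging.read_camera('side')
s=b[150:260,240:390]
cv2.imwrite('pics/w6c.png',np.vstack([im[:250,80:560],cv2.resize(s,(480,350),interpolation=cv2.INTER_CUBIC)]))
E
```

```text
[ 0.47340351 -0.00848269  0.04451375] [-2.12721907 -0.15391114  2.16702654] [-0.01769931  0.3312348   0.0405685 ] 12.95 0.0236305211918005
```

View pics/w6c.png

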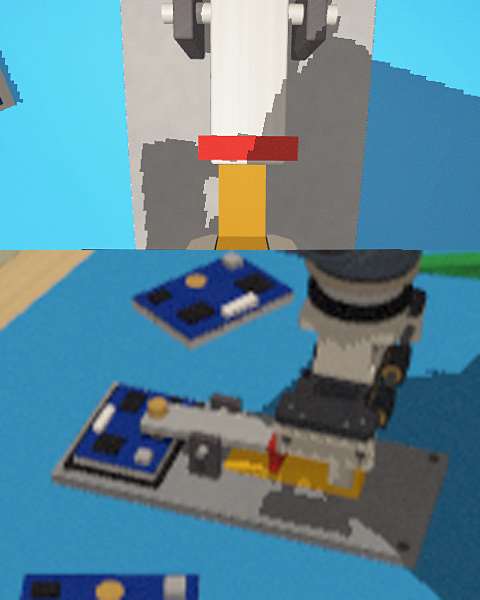

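The wedge is under the lip, centred (wedge 219..266, lip 198..298 in the crop), and the push is about 2 N. I'll go on in small steps.

{"name": "carry_out", "arguments": {"linear": [[1, 0, 0], [2, 0, 0], [2, 0, 0], [2, 0, 0]], "rotation": [[0, 0, 0], [0, 0, 0], [0, 0, 0], [0, 0, 0]], "fingers": [0.1, 0.1, 0.1, 0.1]}}

```text
clock: 13.45
ee_pos: [0.4753, -0.0081, 0.0445]
eef_rot: [0.0, 0.996, 0.088, 0.0]
wrist_force: [-1.9, -0.0, 2.6]
width: 0.0237
grasp_force: 50.0
```

{"name": "carry_out", "arguments": {"linear": [[1, 0, 0], [2, 0, 0], [2, 0, 0]], "rotation": [[0, 0, 0], [0, 0, 0], [0, 0, 0]], "fingers": [0.1, 0.1, 0.1]}}

```text
clock: 13.75
ee_pos: [0.4772, -0.0078, 0.0445]
eef_rot: [0.0, 0.996, 0.088, 0.0]
wrist_force: [-3.3, 0.3, 3.6]
width: 0.0236
grasp_force: 50.0
```

{"name": "carry_out", "arguments": {"linear": [[1, 0, 0], [2, 0, 0], [2, 0, 0]], "rotation": [[0, 0, 0], [0, 0, 0], [0, 0, 0]], "fingers": [0.1, 0.1, 0.1]}}

```text
clock: 14.05
ee_pos: [0.4792, -0.0074, 0.0445]
eef_rot: [0.0, 0.996, 0.088, 0.0]
wrist_force: [-2.7, -0.1, 4.8]
width: 0.0237
grasp_force: 50.0
```

{"name": "carry_out", "arguments": {"linear": [[1, 0, -0.15], [2, 0, -0.15], [2, 0, -0.15]], "rotation": [[0, 0, 0], [0, 0, 0], [0, 0, 0]], "fingers": [0.1, 0.1, 0.1]}}

```text
clock: 14.35
ee_pos: [0.4812, -0.007, 0.0445]
eef_rot: [-0.0, 0.996, 0.088, 0.0]
wrist_force: [-1.9, 0.3, 0.1]
width: 0.0238
grasp_force: 50.0
```

{"name": "carry_out", "arguments": {"linear": [[1, 0, 0], [2, 0, 0], [2, 0, 0]], "rotation": [[0, 0, 0], [0, 0, 0], [0, 0, 0]], "fingers": [0.1, 0.1, 0.1]}}

```text
clock: 14.65
ee_pos: [0.4827, -0.0067, 0.0445]
eef_rot: [-0.0, 0.996, 0.088, -0.0]
wrist_force: [-4.8, -0.5, 0.8]
width: 0.0237
grasp_force: 50.0
```

{"name": "carry_out", "arguments": {"linear": [[0.5, 0, 0], [1, 0, 0], [1, 0, 0]], "rotation": [[0, 0, 0], [0, 0, 0], [0, 0, 0]], "fingers": [0.1, 0.1, 0.1]}}

```text
clock: 14.95
ee_pos: [0.4832, -0.0066, 0.0445]
eef_rot: [-0.0, 0.996, 0.088, -0.001]
wrist_force: [-7.6, -2.1, 5.3]
width: 0.0238
grasp_force: 50.0
```

{"name": "carry_out", "arguments": {"linear": [[0.4, 0, -0.2], [0.8, 0, -0.2], [0.8, 0, -0.2]], "rotation": [[0, 0, 0], [0, 0, 0], [0, 0, 0]], "fingers": [0.1, 0.1, 0.1]}}

```text
clock: 15.25
ee_pos: [0.4836, -0.0064, 0.0445]
eef_rot: [-0.0, 0.996, 0.088, -0.001]
wrist_force: [-8.1, -1.8, 3.8]
width: 0.0239
grasp_force: 50.0
```

```bash
python3 - <<'E'
from h import *
o=readout.get_obs();print(o['ee_pos'],o['wrist_force'],o['torque'],o['clock'])
imaging.read_camera('side');o=readout.get_obs();print(o['wrist_force'],o['torque'])
E
```

```text
[ 0.48357904 -0.00644969  0.04454132] [-8.10890077 -1.78679977  3.77693933] [-0.29796942  1.2069114  -0.01118955] 15.25
[-8.52240299 -1.57994147  4.86619366] [-0.3016629   1.14819121 -0.06195678]
```

{"name": "carry_out", "arguments": {"linear": [[0.4, 0, -0.15], [0.8, 0, -0.15], [0.8, 0, -0.15]], "rotation": [[0, 0, 0], [0, 0, 0], [0, 0, 0]], "fingers": [0.1, 0.1, 0.1]}}

```text
clock: 15.6
ee_pos: [0.4839, -0.0063, 0.0445]
eef_rot: [-0.0, 0.996, 0.088, -0.002]
wrist_force: [-11.0, -2.7, 3.5]
width: 0.0239
grasp_force: 50.0
```

```bash
python3 - <<'E'
from h import *
imaging.read_camera('side');o=readout.get_obs();print(o['ee_pos'],o['wrist_force'],o['torque'])
E
```

```text
[ 0.48394362 -0.0062985   0.04455688] [-10.51867449  -2.58557676   3.59609141] [-0.36624271  1.37470493 -0.07433375]
```

{"name": "carry_out", "arguments": {"linear": [[0, 0, 0], [0, 0, 0], [0, 0, 0], [0, 0, 0], [0, 0, 0]], "rotation": [[0, 0, 0], [0, 0, 0], [0, 0, 0], [0, 0, 0], [0, 0, 0]], "fingers": [0.5, 0.5, 0.5, 0.5, 0.5]}}

```text
clock: 16.15
ee_pos: [0.4858, -0.0063, 0.045]
eef_rot: [0.0, 0.996, 0.088, 0.0]
wrist_force: [-0.3, 0.3, -1.0]
width: 0.0464
grasp_force: 0.0
```

```bash
python3 - <<'E'
from h import *
a=imaging.read_camera('wrist');o=readout.get_obs();print(o['ee_pos'],o['wrist_force'],o['torque'],o['width'],o['grasp_force'])
b=imaging.read_camera('side');s=b[150:260,240:390]
cv2.imwrite('pics/w7c.png',np.vstack([a[:250,80:560],cv2.resize(s,(480,350),interpolation=cv2.INTER_CUBIC)]))
E
```

```text
[ 0.48572981 -0.00628493  0.0450326 ] [ 0.79391737 -0.1858567   0.22728713] [ 0.00063591 -0.03739143 -0.00208914] 0.04679299239786301 0.0
```

View pics/w7c.png

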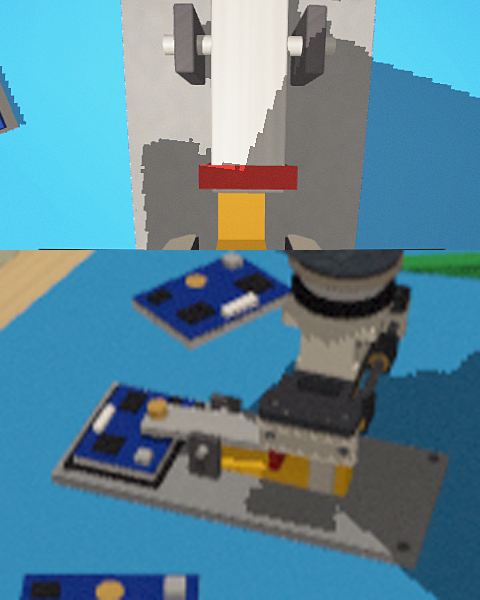

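The wedge is jammed under the lip and released: fingers clear, wrist force near zero, wedge at crop columns 218..265, board in its nest. I'll back off straight up.

{"name": "carry_out", "arguments": {"linear": [[0, 0, -10], [0, 0, -30], [0, 0, -60], [0, 0, -90], [0, 0, -90]], "rotation": [[0, 0, 0], [0, 0, 0], [0, 0, 0], [0, 0, 0], [0, 0, 0]], "fingers": [0.5, 0.5, 0.5, 0.5, 0.5]}}

```text
clock: 16.75
ee_pos: [0.4875, -0.0065, 0.1389]
eef_rot: [0.001, 0.996, 0.088, 0.003]
wrist_force: [0.6, 0.4, -0.5]
width: 0.0466
grasp_force: 0.0
```

{"name": "carry_out", "arguments": {"linear": [[0, 0, 0], [0, 0, 0], [0, 0, 0]], "rotation": [[0, 0, 0], [0, 0, 0], [0, 0, 0]], "fingers": [0.5, 0.5, 0.5]}}

```text
clock: 17.05
ee_pos: [0.485, -0.0062, 0.1341]
eef_rot: [-0.0, 0.996, 0.088, -0.001]
wrist_force: [-0.6, 0.4, -0.7]
width: 0.0469
grasp_force: 0.0
```

```bash
python3 - <<'E'
from h import *
A=cam('scene');B=cam('side');s=[]
for _ in range(2):
    b=imaging.read_camera('side'); h=cv2.cvtColor(b,cv2.COLOR_BGR2HSV);k=cv2.inRange(h,(15,120,60),(35,255,255))[195:225,300:370]
    ys,xs=np.nonzero(k); print(len(xs),xs.mean()+300,ys.mean()+195,xs.max()+300,ys.min()+195)
a=imaging.read_camera('scene');a0=cv2.imread('pics/scene0.png');d=cv2.absdiff(a,a0).max(2)[225:262,305:365];print('board region diff px',(d>60).sum())
o=readout.get_obs();print(o['ee_pos'],o['wrist_force'],o['clock'])
E
```

```text
449 333.0133630289532 216.75946547884186 350 207
447 333.07829977628637 216.7606263982103 350 207
board region diff px 50
[ 0.48531752 -0.00625267  0.13440719] [ 0.46082577  0.46976168 -0.45105879] 17.2
```

```bash
python3 -c "
from plant import arm
print(arm.sign_off())"
```

```text
the job is handed in; nothing more can be done
None
```

I jammed the yellow wedge flat under the lip with a push of about 11 N and released it, then handed the job in at about 17 s; hand-in returned no verdict, and the foot force on the board was judged only from the push.

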